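# Bed a carving and close the cradle to its next hole

### The job

Lay the carved wooden form flat and lengthwise along the middle of the carving cradle's bed, between the end stop and the pad, and let go. Then press the cradle's sprung knob down to unlock it and slide it, with its tube and pad, towards the form until the knob pops fully up in the next hole, and let go. Feel for the hole without forcing the catch or squeezing the form, and leave everything else where it is.

Things in the scene. Friction and masses are not known exactly. Their poses are not given: they have to be found in the camera images.
- jig: Carving cradle fixed to the bench: a wooden board 310 x 110 x 14 mm. Origin: centre of its underside; z up; x along the board is the sliding line. At its -x end an end stop (dark wood, 70 mm wide, top 58 mm above the bench), at its +x end a slotted steel sleeve with a sliding tube, whose end carries an upright wooden pad facing the stop. The form goes between stop and pad.
- stop_face (a point): Centre of the end stop's inner face, 36 mm above the bench, at x = -135 mm in the cradle's frame.
- pad_face (a point): Centre of the pad's face towards the form, 36 mm above the bench. The pad is 60 mm wide, 10 mm thick, its top 56 mm above the bench. From stop face to pad face is 128 mm at first, and 91 to 105 mm once the knob is in the next hole.
- bed (a point): Point on the board's upper face (14 mm above the bench), on the sliding line, 47.5 mm from the stop face: a good place for the form's origin.
- sleeve_top (a point): Centre of the sleeve's slotted top, 48 mm above the bench. The sleeve is 40 mm wide and 118 mm long (x = +30 to +148 mm in the cradle's frame), its top 5 mm thick; a dark keeper plate with the next hole stands 1.5 mm higher on it. The slot is 12 mm wide, each hole 18 mm long and 24 mm wide.
- knob_top (a point): Centre of the knob's top, 90 mm above the bench when up. The knob is an upright black cylinder, 22 mm diameter, 32 mm tall (underside at 58 mm), sprung, fixed to tube and pad and riding along the slot. Its stem goes through the slot to a brass catch (16 mm along x, 20 mm wide) that sits in a hole of the sleeve's top and locks the tube while the knob is up.
- knob (a joint): How far the knob is pressed down, m: 0 up, stop at 0.009. The spring resists with 3.6 N at 0, 8.5 N at 0.009. Beyond about 0.0055 the catch is below the sleeve's top and the tube can slide. Let go between holes, the knob rises to about 0.005 only and the catch rubs on the sleeve's underside; it pops up by itself once the catch lies under a hole.
- slide (a joint): How far tube, pad and knob have slid from the first hole towards the end stop (-x of the cradle), m: 0 at the start, end of travel 0.045. The next hole is in a keeper plate screwed on by eye: it lies anywhere from 0.024 to 0.036 (differs each time, not given by these poses), with about 1 mm of play either way. Sliding takes about 3 to 5 N.
- form: Carved wooden form: rounded egg-like body on a flat foot, 90 mm long (its x), 46 mm wide (y), 47 mm high, 0.11 to 0.22 kg, lying left or right of the cradle. Origin: centre of its underside; z up. Widest at 24 mm height; grasp it across y at its middle. Either end may point to the stop. The plain 100 x 60 x 50 mm block of the same wood across the cradle is not it.
Mind the look-alikes: they are no part of the job. What is shaped like the form but blue or yellow is not meant.

How it is judged (in metres and radians):
On the way, in this order (a step that is already met when the one before it is completed fails the run):
1. the form lies flat on the bed, lengthwise between stop and pad, and is let go, the knob still up in the first hole (x of form in the frame of jig between -0.095 and -0.045 m and y of form in the frame of jig between -0.02 and 0.02 m and height (world z) of form below 0.018 m and angle between form's own z axis and vertical below 0.1 rad and angle between the x axis of form and the x axis of jig, either way round below 0.3 rad and contact force between the fingers and form below 0.1 N and linear speed of form below 0.02 m/s and value of joint slide below 0.004 m), for 0.2 s.
2. the knob is pressed down and has left the first hole (value of joint knob above 0.0042 m and value of joint slide above 0.008 m).
3. the knob has popped up in the next hole (value of joint knob below 0.0015 m and value of joint slide between 0.022 and 0.038 m), for 0.2 s.
At the end, for the whole second after the job is handed in: The knob is fully up (within 1.5 mm) in the next hole (slide at 22 to 38 mm) and released; the form lies flat and at rest on the bed between stop and pad, within 20 mm of the sliding line and 0.3 rad of lengthwise (all of step 3 and x of form in the frame of jig between -0.095 and -0.07 m and y of form in the frame of jig between -0.02 and 0.02 m and height (world z) of form below 0.018 m and angle between form's own z axis and vertical below 0.1 rad and angle between the x axis of form and the x axis of jig, either way round below 0.3 rad and linear speed of form below 0.02 m/s); the robot touches nothing.
It fails at once if the catch is forced: over 30 N between the knob's catch and the cradle (contact force between knob and jig above 30 N).
It fails at once if the pad squeezes the form with over 25 N (contact force between form and slide above 25 N).
It fails at once if the plain block or another bystander is knocked more than 30 mm away (distance of any of blank, magnet_a, magnet_b, jar, cast, spatula, brush from where it was at the start of the episode above 0.03 m).
It also fails if it takes over 56 s, if anything falls off the work surface, if the arm or the gripper's body presses on something with over 40 N, if the wrist force passes 120 N, or if a joint passes its speed limit or range.

### The arm

A 6-joint arm with a two-finger parallel gripper is mounted at the origin on the work surface. World frame = base frame: x ahead of the robot, y to its left, z up, the work surface at z = 0. Lengths are in m, angles in degrees, forces in N, time in s.
With the tool pointing down it reaches from about 0.3 to 0.75 m from the base axis. Payload 8.5 kg.
Tool frame: the origin (TCP) lies at the very end of the fingers, on their centre line; the grasp point (between the pads) lies 19 mm behind it; z points along the fingers, y is the line along which they close (so a half turn about z gives the same grasp; the last joint's range is limited). The gripper opens to 85 mm and grips with 20 to 120 N. Pads are 22 mm wide; open, the fingers measure 114 mm over their backs; the gripper's body (76 mm by 85 mm) begins 54 mm behind the grasp point. The pads swing forward as they close: fully open they stand 13 mm farther back than shut.
Start: joints at [-87.221, 21.807, 74.336, -0, 83.858, -12.336], TCP at [0.143, -0.531, 0.197] pointing down, gripper open.
Joint ranges: [-178.18, 178.18], [-50.72, 133.34], [12.68, 142.11], [-81.47, 261.47], [9.98, 163.14], [-165.26, 165.26]. Speed limits (degrees/s): [136.94, 136.94, 180, 180, 180, 180].

### API

Orientations are given as a 3x3 rotation matrix whose columns are the frame's x, y, z axes.
In Python, from rig import env gives the robot as it stands.
- The arm moves only by the tool move_arm, never from a script. Its argument "plan" is a list of rows, each a list of 7 numbers: the turn, a rotation vector about the tool's x, y, z in degrees, then the shift along the tool's x, y, z in cm, then the gripper command: -1 is shut, 1 is fully open, values between are in proportion. In form: [[ax, ay, az, tx, ty, tz, jaw], ...]. A call has 1 to 5 rows; each row is the pose to reach, as a shift and turn from the pose commanded when the call began, along the tool's axes at that moment; what a row does not reach only later rows make up. A row lasts 1/10 s, in which the tool goes at most 50 mm and 8.59 degrees, less where a joint would pass 70% of its speed; a pose out of reach is approached as far as the arm can. A call with a gripper value outside its range is refused whole. The fingers move at their own pace and stop on an object; "squeeze" is the grip in N (left out, the last holds). Time passes only in rows, so rows that repeat a pose let the fingers close. It gives the time, the measured TCP pose, the force, the opening and the grip force at its end, in the units of the state.
- env.observe(): the state, without advancing time (a new reading comes with each control period).
- env.get_image(name): name is "side" or "top"; returns a dict with "color" (480x640x3 uint8, red, green, blue), "fov_y" (degrees; the focal length in pixels is half the picture's height over the tangent of half this angle, whatever the lens; pixels are square), "cx", "cy" (the principal point, pixels), "R" (3x3) and "t" (3): a world point X has camera coordinates R X + t. Camera axes: x right, y down, z forward; pixel columns grow to the right and rows downward; lengths in m; the calibration is good to about 2 mm. A picture is of the moment at which its call begins. There is no depth.
- env.close_job(): hands the job in; it is judged then, once.
Trained networks look in a picture, given as the dict that the camera call returned (one of the last four; its "shot" number tells which), for a name from the list of things; names that differ only in an ending like _2 or _b are one class to them, and where a whole thing is asked for, a point or a joint stands for the part that bears it (a point fixed in the world has none). Each returns a list of dicts, best first, with "conf" (0 to 1); they miss things now and then, are a little off and sometimes report something else, mostly with a low value. They report only what shows in the picture. A call takes as long as a camera call. They do not tell look-alikes from the thing itself.
- env.outline_of(target, picture): "mask" (480x640 bool, what is visible of it) and "bbox" ([centre column, centre row, width, height] in pixels, round what is visible of it).
- env.tip_of(target, picture): "pixel" ([column, row] in pixels: a listed point, or the origin of a listed thing).
The state is a dict: "time_s": time; "q": joint angles; "qvel": joint speeds; "joint_efforts": joint torques, N m; "position": TCP position; "tool_rot": TCP orientation; "ft_force": force on the tool from outside, world axes, zero at the start; "wrist_torque": the same for the moment, N m; "grip_width": finger opening in m; "gripper_force": force on a finger pad.
Only numpy, scipy, OpenCV 4.12 (cv2) and the standard library are available. Lean on these libraries where they do the work, as an engineer would, in place of code of your own. Each camera call takes 0.05 s, during which the arm holds its last target. There are 200 camera calls.

## Working session

There is one attempt and no reset: what is moved stays moved. The work goes in short steps, Python scripts to look and compute and a tool call to move; the robot and the scene stay as the last step left them, time stands still between calls to the robot, and variables do not carry over. Pictures are saved under pics/ and viewed, at most 10 in all, crops included, and the job is handed in when it is done.

Besides the shell and the picture viewer there is one more tool, called after "Request:" by a JSON object that holds its "fn" and its "kwargs". move_arm: Moves the arm, as the interface text tells. Its arguments: {"type":"object","properties":{"plan":{"type":"array"},"squeeze":{"type":"number"}},"required":["plan"]}

```bash
mkdir -p pics; ls
cat > h.py <<'E'
import numpy as np, cv2
from rig import env
def ray(im,px):
    f=240/np.tan(np.radians(im["fov_y"])/2); R=np.array(im["R"]);t=np.array(im["t"])
    d=R.T@np.array([(px[0]-im["cx"])/f,(px[1]-im["cy"])/f,1]); return -R.T@t,d
def onz(im,px,z):
    o,d=ray(im,px); return o+d*(z-o[2])/d[2]
def proj(im,X):
    f=240/np.tan(np.radians(im["fov_y"])/2); c=np.array(im["R"])@np.array(X)+np.array(im["t"])
    return np.array([im["cx"]+f*c[0]/c[2],im["cy"]+f*c[1]/c[2]])
def tri(a,pa,b,pb):
    A=[];B=[]
    for im,p in((a,pa),(b,pb)):
        o,d=ray(im,p);d/=np.linalg.norm(d);P=np.eye(3)-np.outer(d,d);A.append(P);B.append(P@o)
    return np.linalg.solve(sum(A),sum(B))
E
cat > look.py <<'E'
from h import *
import sys
n=sys.argv[1]
for c in("top","side"):
    im=env.get_image(c); cv2.imwrite(f"pics/{n}_{c}.png",im["color"][:,:,::-1])
    print(c,im["fov_y"],im["cx"],im["cy"],[k for k in im], "cam at",np.round(-np.array(im["R"]).T@im["t"],3))
    zs=dict(stop_face=.036,pad_face=.036,bed=.014,sleeve_top=.048,knob_top=.09,jig=0,form=0)
    for k,z in zs.items():
        for r in env.tip_of(k,im)[:4]: print(k,round(r["conf"],2),np.round(r["pixel"],1),np.round(onz(im,r["pixel"],z),4))
    for r in env.outline_of("form",im): print("formout",round(r["conf"],2),np.round(r["bbox"]),im["color"][r["mask"]].mean(0).round())
E
python3 look.py a
```

```text
pics
top 57.9478802111687 326.40552345908594 240.80099697070253 ['color', 'fov_y', 'cx', 'cy', 'R', 't', 'shot'] cam at [ 0.464 -0.037  1.111]
stop_face 0.64 [295.4 192.6] [0.7329 0.0056 0.036 ]
pad_face 0.55 [291.6 239.9] [0.6119 0.0151 0.036 ]
bed 0.96 [294.6 210.7] [0.6907 0.0085 0.014 ]
sleeve_top 0.78 [292.2 276.3] [0.5204 0.013  0.048 ]
knob_top 0.56 [289.3 282.1] [0.5047 0.0179 0.09  ]
jig 0.89 [290.2 244.4] [0.6051 0.0205 0.    ]
jig 0.47 [290.2 240.5] [0.6153 0.0205 0.    ]
form 0.95 [412.9 304.9] [ 0.4475 -0.2923  0.    ]
form 0.73 [473.4 299.8] [ 0.4588 -0.4493  0.    ]
form 0.72 [425.6 255.4] [ 0.5742 -0.3302  0.    ]
formout 0.74 [430. 254.  38.  23.] [125. 102.  45.]
formout 0.66 [476. 300.  33.  29.] [53. 54. 82.]
side 52.5985176106011 317.06562846215536 240.3563354955549 ['color', 'fov_y', 'cx', 'cy', 'R', 't', 'shot'] cam at [0.257 0.616 0.724]
stop_face 0.75 [239.9 256.7] [0.734  0.0203 0.036 ]
pad_face 0.87 [292.  270.1] [0.6188 0.0025 0.036 ]
bed 0.88 [263.6 267.7] [0.6863 0.0055 0.014 ]
sleeve_top 0.93 [333.2 287.5] [0.5191 0.0166 0.048 ]
knob_top 0.52 [342.3 278.3] [0.4985 0.0246 0.09  ]
jig 0.92 [295.2 289.6] [0.6034 0.017  0.    ]
form 0.8 [429.8 192.6] [ 0.4677 -0.4566  0.    ]
form 0.74 [375.7 203.8] [ 0.5728 -0.3407  0.    ]
form 0.56 [416.8 228.1] [ 0.4495 -0.2979  0.    ]
formout 0.82 [421. 222.  36.  37.] [107.  73.  45.]
formout 0.81 [429. 189.  22.  31.] [ 43.  63. 115.]
formout 0.7 [375. 199.  25.  31.] [172. 141.  54.]
```

Run:
```python
import cv2
a=cv2.imread('pics/a_top.png')[150:350,230:530];cv2.imwrite('pics/a_topc.png',cv2.resize(a,None,fx=2.6,fy=2.6,interpolation=2))
a=cv2.imread('pics/a_side.png')[130:380,180:500];cv2.imwrite('pics/a_sidec.png',cv2.resize(a,None,fx=2.4,fy=2.4,interpolation=2))
```

```text
(no output)
```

View pics/a_topc.png

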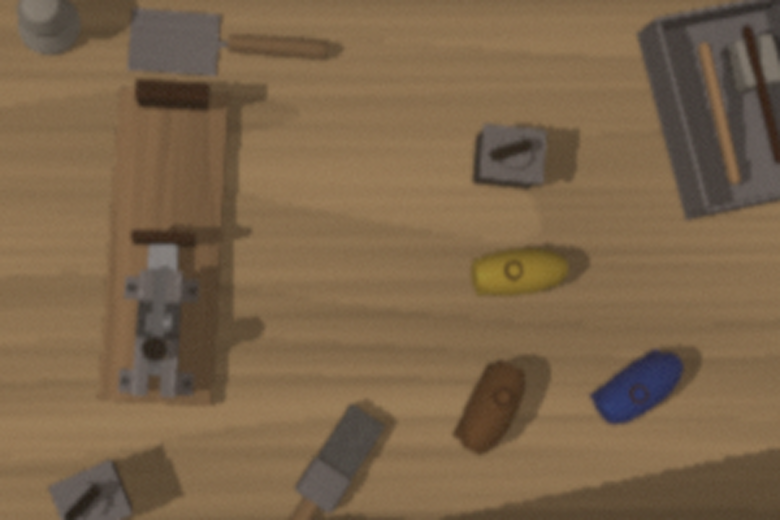

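View pics/a_sidec.png

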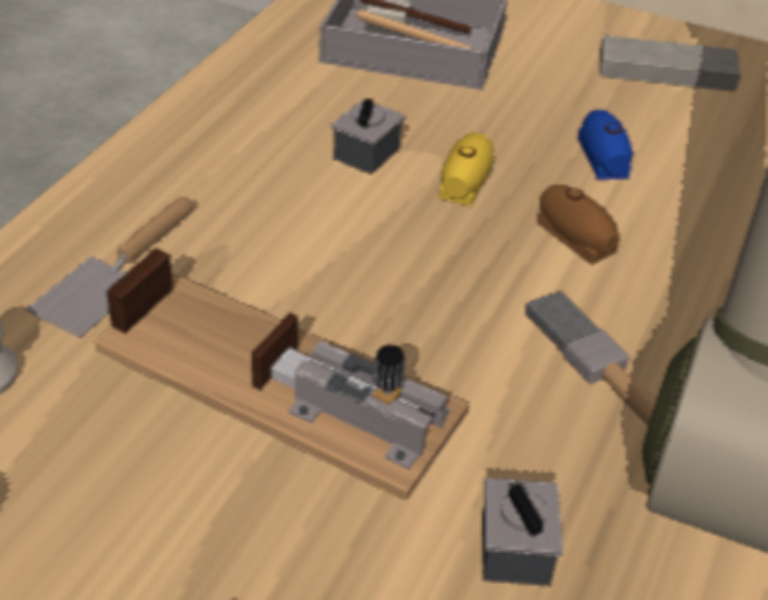

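The brown form lies right of the cradle, at about top pixel (418,306), with the blue and yellow look-alikes beside it. The knob is at about top pixel (289,284). The cradle runs along world x with the stop at the far end. Next I fit the poses.

```bash
cat > fit.py <<'E'
from h import *
from scipy.optimize import least_squares
P=dict(stop_face=(-.135,0,.036),pad_face=(-.007,0,.036),bed=(-.0875,0,.014),sleeve_top=(.089,0,.048),jig=(0,0,0))
obs=[];ims={}
for c in("top","side"):
    im=ims[c]=env.get_image(c)
    for k in list(P)+["knob_top"]:
        r=env.tip_of(k,im)
        if r: obs.append((k,im,np.array(r[0]["pixel"])))
    o=env.outline_of("jig",im)
    for r in o[:1]:
        ys,xs=np.where(r["mask"]);print("jig mask",r["conf"],len(xs))
    # brown form
    hsv=cv2.cvtColor(im["color"],cv2.COLOR_RGB2HSV)
    x0,y0,x1,y1=(398,282,440,330) if c=="top" else (400,200,442,242)
    a=im["color"].astype(int); m=((a[:,:,0]-a[:,:,2])>0.42*a[:,:,0])&(a[:,:,0]<125)
    b=np.zeros_like(m);b[y0:y1,x0:x1]=m[y0:y1,x0:x1]
    ys,xs=np.where(b)
    W=np.array([onz(im,p,.024)[:2] for p in zip(xs,ys)])
    r=cv2.minAreaRect((W*1000).astype(np.float32)); e,v=np.linalg.eigh(np.cov(W.T))
    print(c,len(xs),"rect",r,"mean",W.mean(0),"yaw",np.degrees(np.arctan2(v[1,1],v[0,1])))
def T(p,X):
    c,s=np.cos(p[2]),np.sin(p[2]);return (p[0]+c*X[0]-s*X[1],p[1]+s*X[0]+c*X[1],X[2])
def res(p): return np.concatenate([proj(im,T(p,P.get(k,(p[3],0,.09))))-q for k,im,q in obs])
s=least_squares(res,[.604,.017,np.radians(178),.098],loss="soft_l1")
print("jig",s.x[:2],np.degrees(s.x[2]),"knobx",s.x[3],"knob",T(s.x,(s.x[3],0,.09)),"bed",T(s.x,P["bed"]))
print(res(s.x).reshape(-1,2).round(1).tolist())
t=ims["top"]["color"].copy()
for im,n in((ims["top"],"t"),(ims["side"],"s")):
    t=im["color"].copy()
    C=[T(s.x,(a*.155,b*.055,.014)) for a,b in((1,1),(1,-1),(-1,-1),(-1,1))]+[T(s.x,(-.135,.035,.058)),T(s.x,(-.135,-.035,.058)),T(s.x,(s.x[3],0,.09)),T(s.x,(-.0875,0,.014))]
    x0,y0=(230,150) if n=="t" else (180,200)
    t=cv2.resize(t[y0:y0+180,x0:x0+230],None,fx=2,fy=2,interpolation=cv2.INTER_NEAREST)
    for X in C:
        q=(proj(im,X)-[x0,y0])*2+1; cv2.circle(t,tuple(int(v) for v in q),2,(0,255,0),-1)
    ims[n]=t
cv2.imwrite("pics/fit.png",np.vstack([ims["t"],ims["s"]])[:,:,::-1][:600] if 0 else np.hstack([ims["t"][:,:400],ims["s"][:,:400]])[:,:,::-1])
o=env.observe();print(o["position"],o["q"],np.round(o["tool_rot"],4).tolist(),o["time_s"])
E
python3 fit.py
```

```text
jig mask 0.57 5289
top 929 rect ((448.18121337890625, -299.6734924316406), (105.18372344970703, 101.07125091552734), 85.570068359375) mean [ 0.44941643 -0.30909228] yaw 142.9178794838091
jig mask 0.77 7116
side 602 rect ((444.07086181640625, -295.7677001953125), (71.20574951171875, 110.13347625732422), 62.436161041259766) mean [ 0.44515089 -0.29114386] yaw 131.84433211290394
jig [0.60246623 0.01596737] 176.57801530621518 knobx 0.09928659658710583 knob (np.float64(0.5033566642732634), np.float64(0.021893728419052596), 0.09) bed (np.float64(0.6898102200354498), np.float64(0.010744548707903987), 0.014)
[[0.1, -3.5], [2.3, 2.4], [0.7, 3.2], [-7.0, 4.7], [1.0, -0.6], [-1.2, -0.1], [-1.7, -2.2], [0.0, 3.1], [-3.3, 0.3], [2.7, -0.1], [-1.2, 0.0], [0.4, -1.2]]
[ 0.1433943  -0.53095833  0.19720999] [-8.72224740e+01  2.18075878e+01  7.43363543e+01 -6.59000176e-04
  8.38572072e+01 -1.23377127e+01] [[0.9654, 0.2608, -0.0], [0.2608, -0.9654, 0.0], [-0.0, -0.0, -1.0]] 1.7
```

View pics/fit.png

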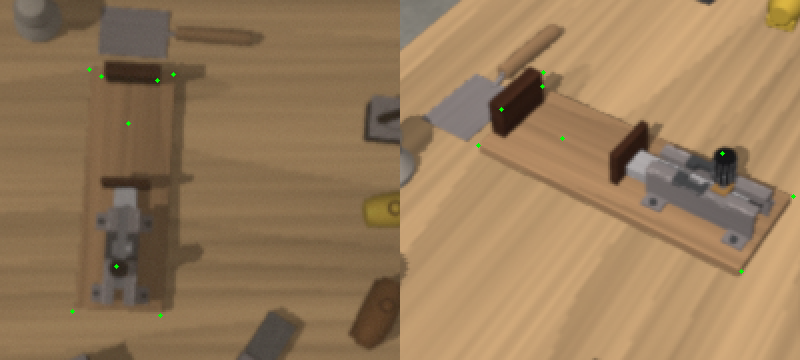

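The overlay matches in the side picture but is off by about 3 px in the top one. I'll measure the board edges properly in a zoom.

Run:
```python
from h import *
t=env.get_image("top");s=env.get_image("side")
for im,C in((t,[(276.9,183.5),(318.5,185.4),(312.3,305.4),(267.7,303.8)]),(s,[(350,331.7),(375,298),(220.4,271.7)])):
    W=[onz(im,c,.014)[:2] for c in C]
    print(np.round(W,4).tolist(),[round(float(np.linalg.norm(W[i]-W[i-1])),4) for i in range(len(W))])
# zooms: form top, form side
A=cv2.resize(t["color"][275:335,390:450],(400,400),interpolation=2);B=cv2.resize(s["color"][195:250,395:450],(400,400),interpolation=2)
C=cv2.resize(t["color"][172:316,255:335],(333,600),interpolation=2);D=cv2.resize(s["color"][235:345,210:385],(467,293),interpolation=2)
A=np.hstack([A,B]);cv2.imwrite("pics/form.png",A[:,:,::-1])
canvas=np.zeros((600,800,3),np.uint8);canvas[:,:333]=C;canvas[:293,333:]=D;cv2.imwrite("pics/jig.png",canvas[:,:,::-1])
```

```text
[[0.7627, 0.0543], [0.7575, -0.0535], [0.4491, -0.0356], [0.4542, 0.0756]] [0.3092, 0.108, 0.3089, 0.1114]
[[0.4551, 0.0729], [0.4468, -0.0278], [0.7583, 0.0591]] [0.3035, 0.101, 0.3234]
```

View pics/form.png

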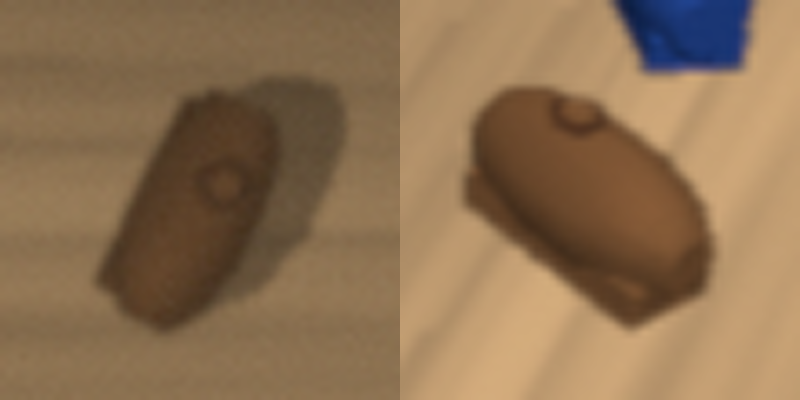

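View pics/jig.png

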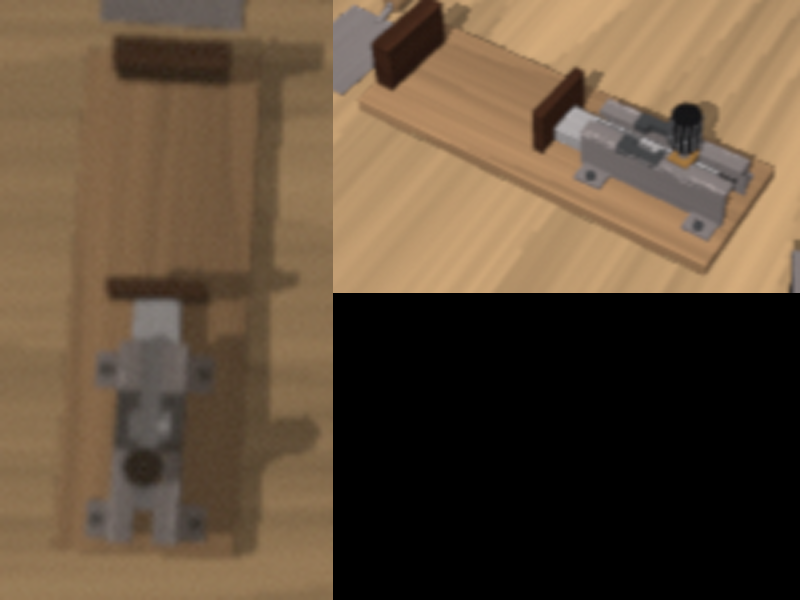

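Run:
```python
from h import *
t=env.get_image("top");s=env.get_image("side")
a=lambda x,y:(390+x/6.667,275+y/6.667); b=lambda x,y:(395+x/7.27,195+y/7.27)
W=lambda im,p,z:np.round(onz(im,p,z)[:2],4)
ang=lambda d:round(float(np.degrees(np.arctan2(d[1],d[0]))),1)
L=[W(t,a(97,283),.0),W(t,a(180,105),.015),W(t,a(275,150),.024),W(t,a(215,290),.024),W(t,a(140,318),.008),W(t,a(225,92),.02)]
print(L,ang(L[1]-L[0]),ang(L[2]-L[3]),ang(L[5]-L[4]),(L[4]+L[5])/2,np.linalg.norm(L[4]-L[5]))
S=[W(s,b(*p),0) for p in((65,208),(232,328),(308,290))]
print(S,ang(S[0]-S[1]),np.linalg.norm(S[0]-S[1]),np.linalg.norm(S[2]-S[1]), (S[0]+S[2])/2)
print("top loop tri",tri(t,a(223,180),s,b(180,110)))
k=tri(t,(289.2,284),s,(342.6,277));print("knob",k,W(t,(289.2,284),.09),W(s,(342.6,277),.09))
# systematic offset between views via several points
for n,p,q in(("jigleftfar",(276.9,183.5),(220.3,272)),("near",(267.7,303.8),(349.7,332.3)),("right",(312.3,305.4),(375.1,298.4)),("formend",a(165,330),b(232,328)),):
    print(n,tri(t,p,s,q))
print([ (n,np.round(tri(t,env.tip_of(n,t)[0]["pixel"],s,env.tip_of(n,s)[0]["pixel"]),4)) for n in("bed","sleeve_top","knob_top","stop_face","pad_face")])
```

```text
[array([ 0.4161, -0.2698]), array([ 0.483 , -0.3006]), array([ 0.4657, -0.3338]), array([ 0.4141, -0.309 ]), array([ 0.4033, -0.284 ]), array([ 0.4876, -0.3168])] -24.7 -25.7 -21.3 [ 0.44545 -0.3004 ] 0.09045623251053518
[array([ 0.4823, -0.2992]), array([ 0.4144, -0.267 ]), array([ 0.3987, -0.2973])] -25.4 0.07514818693754363 0.03412594321040811 [ 0.4405  -0.29825]
top loop tri [ 0.45403605 -0.30855323  0.04494597]
knob [0.50048419 0.01829501 0.08687013] [0.5002 0.0181] [0.4994 0.0213]
jigleftfar [0.76387122 0.0545149  0.00688727]
near [0.4544194  0.07553645 0.01551099]
right [ 0.44889673 -0.03561807  0.00429571]
formend [ 0.40813273 -0.29654283 -0.02034925]Traceback (most recent call last):
  File "<stdin>", line 15, in <module>
IndexError: list index out of range
```

```bash
cat > to.py <<'E'
# usage: to.py x y z yaw  -> shift (cm, tool axes) and turn for a down-pointing tool
from h import *
import sys
from scipy.spatial.transform import Rotation as Rn
def to(x,y,z,yaw):
    o=env.observe();R=np.array(o["tool_rot"]);c,s=np.cos(np.radians(yaw)),np.sin(np.radians(yaw))
    G=np.array([[c,s,0],[s,-c,0],[0,0,-1]])
    r=Rn.from_matrix(R.T@G).as_rotvec(degrees=True);d=R.T@(np.array([x,y,z])-o["position"])*100
    print("t",o["time_s"],"pos",np.round(o["position"],4),"turn",r.round(1),"shift",d.round(2),"F",np.round(o["ft_force"],1),"w",round(o["grip_width"],4))
if __name__=="__main__": to(*map(float,sys.argv[1:5]))
E
python3 to.py .444 -.298 .10 -25
```

```text
t 2.3 pos [ 0.1434 -0.5309  0.1972] turn [-0.   0.  40.1] shift [ 35.09 -14.65   9.72] F [ 0.6 -0.3 -0. ] w 0.0852
```

Request:
{"fn": "move_arm", "kwargs": {"plan": [[0,0,40.1,35.1,-14.65,9.7,1],[0,0,40.1,35.1,-14.65,9.7,1],[0,0,40.1,35.1,-14.65,9.7,1],[0,0,40.1,35.1,-14.65,9.7,1],[0,0,40.1,35.1,-14.65,9.7,1]]}}

```text
time_s: 2.8
position: [0.3245, -0.3912, 0.1391]
tool_rot: [[0.907, -0.421, 0.0], [-0.421, -0.907, -0.001], [0.001, 0.0, -1.0]]
ft_force: [-0.6, -0.6, 0.0]
grip_width: 0.0855
gripper_force: 0.0
```

```bash
python3 to.py .444 -.298 .10 -25
```

```text
t 2.8 pos [ 0.3245 -0.3912  0.1391] turn [ 0.  -0.   0.1] shift [  6.92 -13.48   3.9 ] F [-0.6 -0.6  0. ] w 0.0855
```

Request:
{"fn": "move_arm", "kwargs": {"plan": [[0,0,0,6.9,-13.5,3.9,1],[0,0,0,6.9,-13.5,3.9,1],[0,0,0,6.9,-13.5,3.9,1],[0,0,0,6.9,-13.5,3.9,1],[0,0,0,6.9,-13.5,3.9,1]]}}

```text
time_s: 3.3
position: [0.4428, -0.2971, 0.0999]
tool_rot: [[0.911, -0.413, -0.001], [-0.413, -0.911, 0.0], [-0.001, -0.0, -1.0]]
ft_force: [-0.1, 0.4, -0.4]
grip_width: 0.0855
gripper_force: 0.0
```

```bash
python3 to.py .444 -.298 .005 -25
python3 - <<'E'
from h import *
for n,(x0,y0) in dict(top=(380,250),side=(380,170)).items():
    im=env.get_image(n);cv2.imwrite(f"pics/g_{n}.png",cv2.resize(im["color"][y0:y0+90,x0:x0+100],None,fx=4,fy=4,interpolation=2)[:,:,::-1])
    p=env.observe()["position"]; print(n,(proj(im,p)-[x0,y0])*4)
cv2.imwrite("pics/g.png",np.hstack([cv2.imread("pics/g_top.png"),cv2.imread("pics/g_side.png")]))
E
```

```text
t 3.3 pos [ 0.4428 -0.2971  0.0999] turn [-0.   0.   0.6] shift [0.16 0.03 9.49] F [-0.1  0.4 -0.4] w 0.0855
top [181.49228867 230.91729342]
side [188.67073287  96.61914019]
```

View pics/g.png

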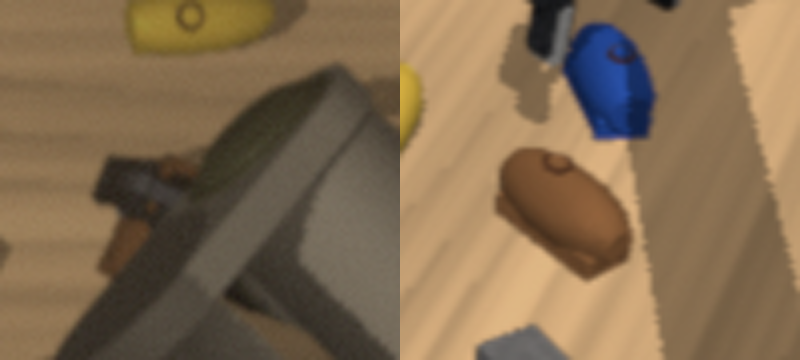

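Run:
```python
from h import *
im=env.get_image("side");o=env.observe();R=np.array(o["tool_rot"]);p=np.array(o["position"])
for s in(-1,1):
  for dz in(0,-.013): print(s,dz,((proj(im,p+R@[0,s*.0425,dz])-[380,170])*4+[400,0]).round())
t=env.get_image("top")
for s in(-1,1): print("top",s,((proj(t,p+R@[0,s*.0425,-.013])-[380,250])*4).round())
```

```text
-1 0 [537. 122.]
-1 -0.013 [540. 103.]
1 0 [640.  71.]
1 -0.013 [644.  52.]
top -1 [121. 202.]
top 1 [257. 263.]
```

Request:
{"fn": "move_arm", "kwargs": {"plan": [[0,0,0,0.1,0,4,1],[0,0,0,0.1,0,7.5,1],[0,0,0,0.1,0,9.4,1],[0,0,0,0.1,0,9.4,1]]}}

```text
time_s: 3.9
position: [0.4413, -0.2985, 0.0044]
tool_rot: [[0.909, -0.417, -0.003], [-0.417, -0.909, 0.003], [-0.004, -0.002, -1.0]]
ft_force: [-0.2, 0.6, 0.6]
grip_width: 0.0856
gripper_force: 0.0
```

```bash
python3 to.py .444 -.298 .005 -25
python3 - <<'E'
from h import *
for n,(x0,y0) in dict(top=(380,250),side=(380,170)).items():
    im=env.get_image(n);cv2.imwrite(f"pics/g_{n}.png",cv2.resize(im["color"][y0:y0+90,x0:x0+100],None,fx=4,fy=4,interpolation=2)[:,:,::-1])
    p=env.observe()["position"]; print(n,(proj(im,p)-[x0,y0])*4)
cv2.imwrite("pics/g2.png",np.hstack([cv2.imread("pics/g_top.png"),cv2.imread("pics/g_side.png")]))
E
```

```text
t 3.9 pos [ 0.4413 -0.2985  0.0044] turn [-0.1  0.2  0.4] shift [ 0.22 -0.16 -0.06] F [-0.2  0.6  0.6] w 0.0856
top [144.75528342 227.98132117]
side [160.54064416 225.06188721]
```

View pics/g2.png

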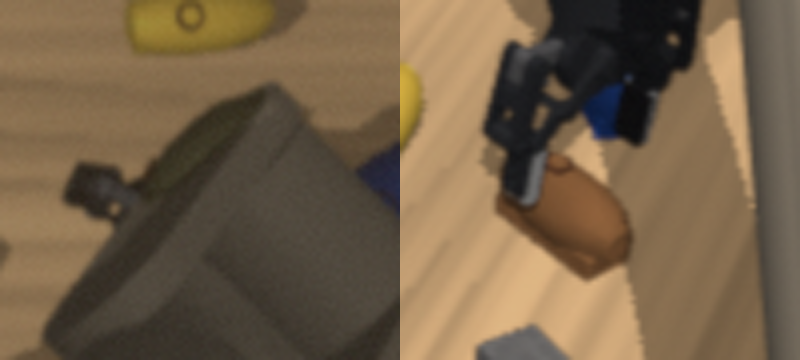

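Request:
{"fn": "move_arm", "kwargs": {"plan": [[0,0,0,0,0,0,-0.1],[0,0,0,0,0,0,-0.3],[0,0,0,0,0,0,-1],[0,0,0,0,0,0,-1],[0,0,0,0,0,0,-1]], "squeeze": 25}}

```text
time_s: 4.5
position: [0.4437, -0.2993, 0.0084]
tool_rot: [[0.91, -0.415, 0.002], [-0.415, -0.91, -0.003], [0.003, 0.001, -1.0]]
ft_force: [-3.9, 3.3, 19.9]
grip_width: 0.0236
gripper_force: 21.6
```

Request:
{"fn": "move_arm", "kwargs": {"plan": [[0,0,0,0,0,0,-1],[0,0,0,0,0,0,-1],[0,0,0,0,0,0,-1]]}}

```text
time_s: 4.8
position: [0.4438, -0.2994, 0.0087]
tool_rot: [[0.91, -0.415, 0.003], [-0.415, -0.91, -0.003], [0.004, 0.002, -1.0]]
ft_force: [-2.4, 2.5, 21.9]
grip_width: 0.0224
gripper_force: 21.9
```

```bash
python3 to.py .444 -.298 .005 -25
python3 - <<'E'
from h import *
for n,(x0,y0) in dict(top=(380,250),side=(380,170)).items():
    im=env.get_image(n);cv2.imwrite(f"pics/g_{n}.png",cv2.resize(im["color"][y0:y0+90,x0:x0+100],None,fx=4,fy=4,interpolation=2)[:,:,::-1])
    p=env.observe()["position"]; print(n,(proj(im,p)-[x0,y0])*4)
cv2.imwrite("pics/g3.png",np.hstack([cv2.imread("pics/g_top.png"),cv2.imread("pics/g_side.png")]))
E
```

```text
t 4.8 pos [ 0.4438 -0.2994  0.0087] turn [ 0.1 -0.2  0.5] shift [-0.04 -0.13  0.37] F [-2.4  2.5 21.9] w 0.0224
top [146.02547639 225.42792201]
side [159.36018989 222.55532981]
```

View pics/g3.png

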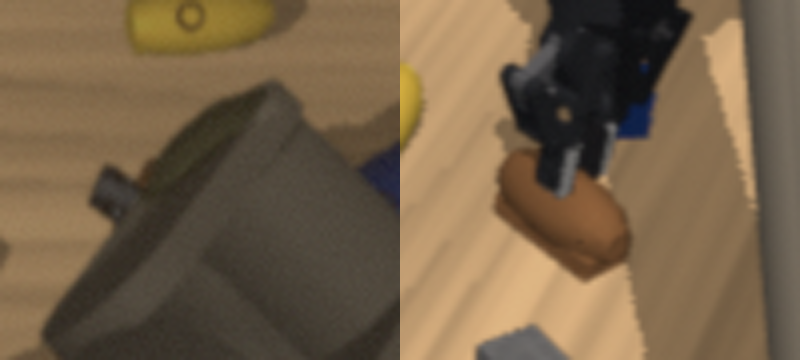

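The fingers closed to 22 mm on top of the form. They sit about 20 mm higher than the reported TCP implies. I'll open and feel downwards, watching the force.

Request:
{"fn": "move_arm", "kwargs": {"plan": [[0,0,0,0,0,0,1],[0,0,0,0,0,0,1],[0,0,0,0,0,0,1],[0,0,0,0,0,0,1],[0,0,0,0,0,0,1]]}}

```text
time_s: 5.4
position: [0.443, -0.2984, 0.0061]
tool_rot: [[0.91, -0.415, -0.0], [-0.415, -0.91, 0.0], [-0.0, -0.0, -1.0]]
ft_force: [0.6, -1.1, -0.4]
grip_width: 0.0854
gripper_force: 0.0
```

Request:
{"fn": "move_arm", "kwargs": {"plan": [[0,0,0,0,0,0.4,1],[0,0,0,0,0,0.8,1],[0,0,0,0,0,1.0,1],[0,0,0,0,0,1.0,1]]}}

```text
time_s: 5.8
position: [0.4429, -0.2983, -0.0042]
tool_rot: [[0.91, -0.415, -0.001], [-0.415, -0.91, 0.001], [-0.001, -0.0, -1.0]]
ft_force: [-0.7, 0.3, -0.2]
grip_width: 0.0852
gripper_force: 0.0
```

Request:
{"fn": "move_arm", "kwargs": {"plan": [[0,0,0,0,0,0.2,1],[0,0,0,0,0,0.4,1],[0,0,0,0,0,0.6,1],[0,0,0,0,0,0.6,1]]}}

```text
time_s: 6.2
position: [0.4429, -0.2984, -0.01]
tool_rot: [[0.91, -0.415, -0.0], [-0.415, -0.91, 0.0], [-0.0, -0.0, -1.0]]
ft_force: [-0.5, -0.3, -0.3]
grip_width: 0.0856
gripper_force: 0.0
```

Run:
```python
from h import *
x0,y0=380,150
im=env.get_image("side");c=cv2.resize(im["color"][y0:y0+100,x0:x0+110],None,fx=6,fy=6,interpolation=2)
o=env.observe();R=np.array(o["tool_rot"]);p=np.array(o["position"])
for s in(-1,1):
  for z in(0,.02,.04):
    X=p+R@[0,s*.0425,0];X[2]=z;q=(proj(im,X)-[x0,y0])*6;cv2.circle(c,tuple(int(v) for v in q),3,(255,0,255),-1)
for z in(0,.047):
  q=(proj(im,[.444,-.298,z])-[x0,y0])*6;cv2.circle(c,tuple(int(v) for v in q),3,(0,255,0),-1)
cv2.imwrite("pics/g4.png",c[:,:,::-1])
```

```text
(no output)
```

View pics/g4.png

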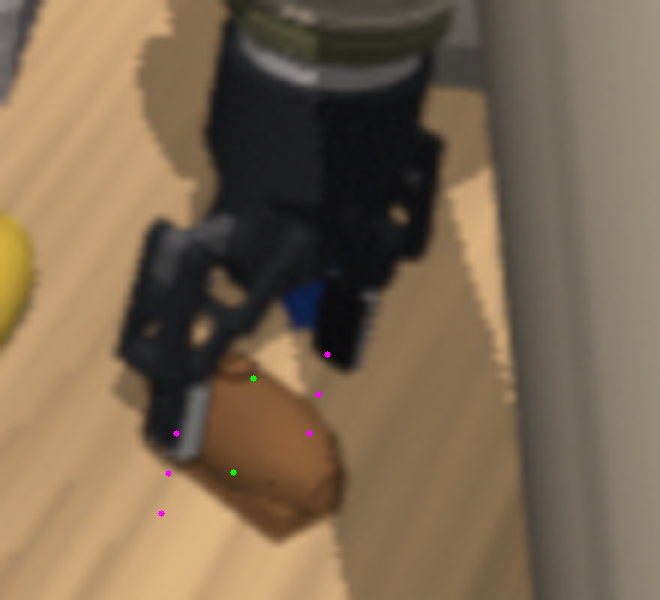

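The overlay puts the tips at about z = 0.034 while the reported TCP is at -0.010. The horizontal position matches, so I'll go lower carefully.

Request:
{"fn": "move_arm", "kwargs": {"plan": [[0,0,0,0,0,0.4,1],[0,0,0,0,0,0.8,1],[0,0,0,0,0,1.1,1],[0,0,0,0,0,1.1,1]]}}

```text
time_s: 6.65
position: [0.4428, -0.2983, -0.0213]
tool_rot: [[0.91, -0.415, -0.001], [-0.415, -0.91, 0.001], [-0.001, -0.0, -1.0]]
ft_force: [0.3, 0.2, -1.5]
grip_width: 0.0853
gripper_force: 0.0
```

Request:
{"fn": "move_arm", "kwargs": {"plan": [[0,0,0,0,0,0.3,1],[0,0,0,0,0,0.6,1],[0,0,0,0,0,0.8,1],[0,0,0,0,0,0.8,1]]}}

```text
time_s: 7.05
position: [0.4429, -0.2984, -0.029]
tool_rot: [[0.91, -0.415, -0.0], [-0.415, -0.91, 0.0], [-0.001, -0.0, -1.0]]
ft_force: [-0.2, -0.6, -0.1]
grip_width: 0.0856
gripper_force: 0.0
```

Request:
{"fn": "move_arm", "kwargs": {"plan": [[0,0,0,0,0,0,0.2],[0,0,0,0,0,0,-1],[0,0,0,0,0,0,-1],[0,0,0,0,0,0,-1],[0,0,0,0,0,0,-1]], "squeeze": 30}}

```text
time_s: 7.55
position: [0.4431, -0.2986, -0.0283]
tool_rot: [[0.91, -0.415, 0.0], [-0.415, -0.91, -0.001], [0.001, 0.0, -1.0]]
ft_force: [-1.4, 1.3, 5.7]
grip_width: 0.0456
gripper_force: 30.5
```

Width 45.6 mm, so the grip is at the widest point. I'll lift.

Request:
{"fn": "move_arm", "kwargs": {"plan": [[0,0,0,0,0,-3,-1],[0,0,0,0,0,-6,-1],[0,0,0,0,0,-9,-1],[0,0,0,0,0,-9,-1]]}}

```text
time_s: 7.95
position: [0.4444, -0.2997, 0.0645]
tool_rot: [[0.91, -0.415, 0.005], [-0.415, -0.91, -0.005], [0.006, 0.002, -1.0]]
ft_force: [0.3, -0.2, -2.5]
grip_width: 0.0453
gripper_force: 31.8
```

```bash
python3 to.py .682 .0067 .065 -3.5
```

```text
t 7.95 pos [ 0.4444 -0.2997  0.0645] turn [  0.2  -0.3 -21. ] shift [  8.9  -37.74  -0.09] F [ 0.3 -0.2 -2.5] w 0.0453
```

Request:
{"fn": "move_arm", "kwargs": {"plan": [[0,0,-8,2,-5,-1,-1],[0,0,-16,3.5,-10,-1,-1],[0,0,-21,5,-16,-1,-1],[0,0,-21,6,-21,-1,-1],[0,0,-21,7,-26,-1,-1]]}}

```text
time_s: 8.45
position: [0.6029, -0.1058, 0.0696]
tool_rot: [[0.998, -0.062, -0.002], [-0.062, -0.998, 0.001], [-0.002, -0.001, -1.0]]
ft_force: [0.7, -0.7, -2.0]
grip_width: 0.0454
gripper_force: 31.9
```

```bash
python3 to.py .682 .0067 .065 -3.5
```

```text
t 8.45 pos [ 0.6029 -0.1058  0.0696] turn [-0.   0.1 -0. ] shift [  7.2  -11.71   0.46] F [ 0.7 -0.7 -2. ] w 0.0454
```

Request:
{"fn": "move_arm", "kwargs": {"plan": [[0,0,0,3,-4.5,0.4,-1],[0,0,0,6,-9.5,0.4,-1],[0,0,0,6,-10,0.4,-1],[0,0,0,6,-10,0.4,-1],[0,0,0,6,-10,0.4,-1]]}}

```text
time_s: 8.95
position: [0.6677, -0.012, 0.0659]
tool_rot: [[0.998, -0.061, -0.002], [-0.061, -0.998, 0.0], [-0.002, 0.0, -1.0]]
ft_force: [-0.7, -0.6, -1.5]
grip_width: 0.0454
gripper_force: 31.9
```

```bash
python3 to.py .682 .0067 -.0125 -3.5
python3 - <<'E'
from h import *
im=env.get_image("side")
x0,y0=205,190
c=cv2.resize(im["color"][y0:y0+150,x0:x0+190],None,fx=4,fy=4,interpolation=2)
o=env.observe();p=np.array(o["position"]);b=p+[0,0,.028]
ex=np.array([-.998,.0633,0])
for X in(b,b+.045*ex,b-.045*ex): 
    q=(proj(im,X)-[x0,y0])*4;cv2.circle(c,tuple(int(v) for v in q),3,(0,255,0),-1)
J=np.array([.605,.0115,0]);ey=np.array([-.0633,-.998,0])
for a,bb,z in((-.135,.035,.058),(-.135,-.035,.058),(-.007,.03,.056),(-.007,-.03,.056),(.099,0,.09),(.155,.055,.014),(.155,-.055,.014),(-.155,-.055,.014),(-.155,.055,.014)):
    q=(proj(im,J+a*ex+bb*ey+[0,0,z])-[x0,y0])*4;cv2.circle(c,tuple(int(v) for v in q),3,(255,0,255),-1)
cv2.imwrite("pics/p1.png",c[:,:,::-1])
E
```

```text
t 8.95 pos [ 0.6677 -0.012   0.0659] turn [ 0.   0.1 -0. ] shift [ 1.33 -1.96  7.84] F [-0.7 -0.6 -1.5] w 0.0454
```

View pics/p1.png

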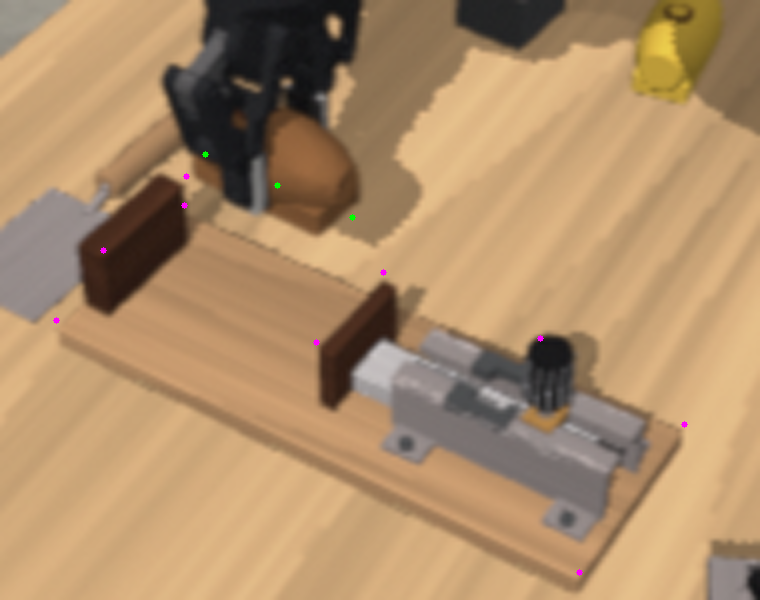

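The form is held level. The side picture puts the cradle about 3 mm closer in y than my estimate, so I average the two. I centre it, then lower.

Request:
{"fn": "move_arm", "kwargs": {"plan": [[0,0,0,1.2,-2.1,0,-1],[0,0,0,1.2,-2.1,2,-1],[0,0,0,1.2,-2.1,4,-1],[0,0,0,1.2,-2.1,4,-1],[0,0,0,1.2,-2.1,4,-1]]}}

```text
time_s: 9.5
position: [0.6816, 0.0073, 0.0276]
tool_rot: [[0.998, -0.063, -0.0], [-0.063, -0.998, -0.0], [-0.0, 0.0, -1.0]]
ft_force: [0.3, -0.4, -0.9]
grip_width: 0.0455
gripper_force: 31.9
```

```bash
python3 to.py .681 .0086 -.0125 -3.5
```

```text
t 9.5 pos [0.6816 0.0073 0.0276] turn [ 0.   0.  -0.1] shift [-0.07 -0.12  4.01] F [ 0.3 -0.4 -0.9] w 0.0455
```

Request:
{"fn": "move_arm", "kwargs": {"plan": [[0,0,0,-0.05,-0.1,1.5,-1],[0,0,0,-0.05,-0.1,2.8,-1],[0,0,0,-0.05,-0.1,3.6,-1],[0,0,0,-0.05,-0.1,3.6,-1]]}}

```text
time_s: 9.9
position: [0.6808, 0.0094, -0.0097]
tool_rot: [[0.998, -0.062, -0.002], [-0.062, -0.998, 0.0], [-0.002, -0.0, -1.0]]
ft_force: [-0.2, -0.1, -1.4]
grip_width: 0.0456
gripper_force: 31.9
```

Request:
{"fn": "move_arm", "kwargs": {"plan": [[0,0,0,0,0,0.2,-1],[0,0,0,0,0,0.4,-1],[0,0,0,0,0,0.4,-1]]}}

```text
time_s: 10.2
position: [0.6814, 0.0096, -0.0126]
tool_rot: [[0.998, -0.062, 0.0], [-0.062, -0.998, -0.0], [0.0, 0.0, -1.0]]
ft_force: [-0.7, 0.4, -1.8]
grip_width: 0.0453
gripper_force: 31.9
```

Request:
{"fn": "move_arm", "kwargs": {"plan": [[0,0,0,0,0,0.1,-1],[0,0,0,0,0,0.2,-1],[0,0,0,0,0,0.2,-1]]}}

```text
time_s: 10.5
position: [0.6815, 0.0096, -0.0142]
tool_rot: [[0.998, -0.062, 0.001], [-0.062, -0.998, -0.0], [0.001, 0.0, -1.0]]
ft_force: [-1.6, 0.5, 2.3]
grip_width: 0.0456
gripper_force: 32.3
```

Contact: Fz rose from -1.8 to +2.3 N. I'll release and rise.

Request:
{"fn": "move_arm", "kwargs": {"plan": [[0,0,0,0,0,0,0.2],[0,0,0,0,0,0,0.5],[0,0,0,0,0,0,1],[0,0,0,0,0,0,1],[0,0,0,0,0,0,1]]}}

```text
time_s: 11.0
position: [0.6814, 0.0096, -0.0148]
tool_rot: [[0.998, -0.062, -0.0], [-0.062, -0.998, -0.0], [-0.0, 0.0, -1.0]]
ft_force: [-0.3, 0.8, -0.2]
grip_width: 0.0853
gripper_force: 0.0
```

Request:
{"fn": "move_arm", "kwargs": {"plan": [[0,0,0,0,0,-1,1],[0,0,0,0,0,-4,1],[0,0,0,0,0,-8,1],[0,0,0,0,0,-12,1],[0,0,0,0,0,-13,1]]}}

```text
time_s: 11.5
position: [0.6833, 0.0094, 0.1215]
tool_rot: [[0.998, -0.061, 0.009], [-0.061, -0.998, -0.001], [0.009, 0.001, -1.0]]
ft_force: [-0.1, 0.3, 0.4]
grip_width: 0.0855
gripper_force: 0.0
```

```bash
python3 to.py .503 .019 .09 -3.5
python3 - <<'E'
from h import *
J=np.array([.604,.0125,0]);ex=np.array([-.998,.0633,0]);ey=np.array([-.0633,-.998,0])
for n in("top","side"):
    im=env.get_image(n)
    for k,z in dict(form=.014,knob_top=.09,pad_face=.036,stop_face=.036,bed=.014).items():
        for r in env.tip_of(k,im)[:4]:
            X=onz(im,r["pixel"],z);print(n,k,round(r["conf"],2),X.round(4),"jig",round((X-J)@ex,4),round((X-J)@ey,4))
E
```

```text
t 11.5 pos [0.6833 0.0094 0.1215] turn [ 0.1 -0.5 -0. ] shift [-18.09   0.15   2.98] F [-0.1  0.3  0.4] w 0.0855
top form 0.71 [ 0.5676 -0.3299  0.014 ] jig 0.0146 0.3441
top form 0.69 [ 0.4596 -0.4408  0.014 ] jig 0.1154 0.4615
top form 0.54 [0.6892 0.0175 0.014 ] jig -0.0847 -0.0104
top stop_face 0.25 [0.5968 0.0169 0.036 ] jig 0.0075 -0.0039
top bed 0.84 [0.6862 0.0047 0.014 ] jig -0.0826 0.0026
side form 0.8 [0.6846 0.0059 0.014 ] jig -0.0808 0.0015
side form 0.8 [ 0.568  -0.3162  0.014 ] jig 0.0152 0.3304
side form 0.65 [ 0.4562 -0.4192  0.014 ] jig 0.1201 0.4402
side knob_top 0.74 [0.5024 0.0184 0.09  ] jig 0.1018 0.0005
side pad_face 0.72 [0.6189 0.0141 0.036 ] jig -0.0148 -0.0026
side pad_face 0.45 [0.5803 0.0445 0.036 ] jig 0.0256 -0.0304
side pad_face 0.25 [0.6746 0.0287 0.036 ] jig -0.0695 -0.0206
side stop_face 0.59 [0.7296 0.0071 0.036 ] jig -0.1257 -0.0026
side bed 0.72 [0.6801 0.0118 0.014 ] jig -0.076 -0.0041
```

The form sits at about jig (-0.08, 0), and its reported location agrees. Now the knob.

Request:
{"fn": "move_arm", "kwargs": {"plan": [[0.1,-0.5,0,-5,0.1,1,1],[0.1,-0.5,0,-10,0.1,2,1],[0.1,-0.5,0,-15,0.1,3,1],[0.1,-0.5,0,-18.1,0.1,3,1],[0.1,-0.5,0,-18.1,0.1,3,1]]}}

```text
time_s: 12.6
position: [0.4965, 0.0206, 0.0852]
tool_rot: [[0.998, -0.061, -0.012], [-0.061, -0.998, 0.003], [-0.012, -0.002, -1.0]]
ft_force: [0.6, -0.5, -0.1]
grip_width: 0.0852
gripper_force: 0.0
```

Request:
{"fn": "move_arm", "kwargs": {"plan": [[0,0,0,0,0,0,1],[0,0,0,0,0,0,1]]}}

```text
time_s: 12.8
position: [0.502, 0.0195, 0.0855]
tool_rot: [[0.998, -0.062, -0.007], [-0.062, -0.998, 0.002], [-0.007, -0.002, -1.0]]
ft_force: [-0.1, -0.8, 0.1]
grip_width: 0.0856
gripper_force: 0.0
```

```bash
python3 to.py .502 .0187 .032 -3.5
```

```text
t 12.8 pos [0.502  0.0195 0.0855] turn [-0.1  0.4 -0. ] shift [0.05 0.09 5.35] F [-0.1 -0.8  0.1] w 0.0856
```

Request:
{"fn": "move_arm", "kwargs": {"plan": [[-0.1,0.4,0,0,0.1,2,1],[-0.1,0.4,0,0,0.1,3.5,1],[-0.1,0.4,0,0,0.1,4.7,1],[-0.1,0.4,0,0,0.1,5.3,1],[-0.1,0.4,0,0,0.1,5.3,1]]}}

```text
time_s: 13.3
position: [0.5005, 0.0188, 0.0316]
tool_rot: [[0.998, -0.062, -0.003], [-0.062, -0.998, 0.0], [-0.003, -0.0, -1.0]]
ft_force: [0.4, -0.1, 0.1]
grip_width: 0.0853
gripper_force: 0.0
```

Request:
{"fn": "move_arm", "kwargs": {"plan": [[0,0,0,0,0,0,0],[0,0,0,0,0,0,-0.3],[0,0,0,0,0,0,-0.4],[0,0,0,0,0,0,-1],[0,0,0,0,0,0,-1]], "squeeze": 20}}

```text
time_s: 13.8
position: [0.5003, 0.0197, 0.0326]
tool_rot: [[0.998, -0.062, -0.001], [-0.062, -0.998, 0.002], [-0.001, -0.002, -1.0]]
ft_force: [-0.6, 4.7, 3.2]
grip_width: 0.021
gripper_force: 22.7
```

Request:
{"fn": "move_arm", "kwargs": {"plan": [[0,0,0,0,0,0,-1],[0,0,0,0,0,0,-1]], "squeeze": 30}}

```text
time_s: 14.0
position: [0.5003, 0.0197, 0.0327]
tool_rot: [[0.998, -0.062, -0.001], [-0.062, -0.998, 0.001], [-0.001, -0.001, -1.0]]
ft_force: [0.3, 5.8, 3.0]
grip_width: 0.0208
gripper_force: 30.3
```

Request:
{"fn": "move_arm", "kwargs": {"plan": [[0,0,0,0,0,0.25,-1],[0,0,0,0,0,0.5,-1],[0,0,0,0,0,0.5,-1]]}}

```text
time_s: 14.3
position: [0.5004, 0.0197, 0.0277]
tool_rot: [[0.998, -0.062, -0.001], [-0.062, -0.998, 0.001], [-0.001, -0.001, -1.0]]
ft_force: [0.4, 5.0, 6.0]
grip_width: 0.0209
gripper_force: 30.5
```

Request:
{"fn": "move_arm", "kwargs": {"plan": [[0,0,0,0,0,0.15,-1],[0,0,0,0,0,0.3,-1],[0,0,0,0,0,0.3,-1]]}}

```text
time_s: 14.6
position: [0.5004, 0.0196, 0.0249]
tool_rot: [[0.998, -0.062, -0.001], [-0.062, -0.998, 0.001], [-0.001, -0.001, -1.0]]
ft_force: [-1.4, 4.4, 7.9]
grip_width: 0.0209
gripper_force: 30.7
```

Fz is 7.9 N, which matches about 7.9 mm of press. I'll slide gently.

Request:
{"fn": "move_arm", "kwargs": {"plan": [[0,0,0,0.1,0,0,-1],[0,0,0,0.2,0,0,-1],[0,0,0,0.2,0,0,-1]]}}

```text
time_s: 14.9
position: [0.5025, 0.0195, 0.0251]
tool_rot: [[0.998, -0.062, -0.0], [-0.062, -0.998, 0.001], [-0.0, -0.001, -1.0]]
ft_force: [0.1, 5.4, 8.1]
grip_width: 0.0208
gripper_force: 30.7
```

Request:
{"fn": "move_arm", "kwargs": {"plan": [[0,0,0,0.1,0,0,-1],[0,0,0,0.3,0,0,-1],[0,0,0,0.5,0,0,-1],[0,0,0,0.5,0,0,-1]]}}

```text
time_s: 15.3
position: [0.5077, 0.0192, 0.0251]
tool_rot: [[0.998, -0.062, -0.0], [-0.062, -0.998, 0.001], [-0.0, -0.001, -1.0]]
ft_force: [-0.2, 4.7, 7.6]
grip_width: 0.0207
gripper_force: 30.7
```

Request:
{"fn": "move_arm", "kwargs": {"plan": [[0,0,0,0.2,0,0,-1],[0,0,0,0.4,0,0,-1],[0,0,0,0.6,0,0,-1]]}}

```text
time_s: 15.6
position: [0.5134, 0.0188, 0.0251]
tool_rot: [[0.998, -0.062, -0.001], [-0.062, -0.998, 0.001], [-0.001, -0.001, -1.0]]
ft_force: [-1.3, 5.8, 7.8]
grip_width: 0.0211
gripper_force: 30.7
```

```bash
cat > kn.py <<'E'
from h import *
J=np.array([.604,.0125,0]);ex=np.array([-.998,.0633,0]);ey=np.array([-.0633,-.998,0])
o=env.observe();print(o["time_s"],np.round(o["position"],4),np.round(o["ft_force"],1),o["grip_width"])
for n in("side","top"):
    im=env.get_image(n)
    for k,z in dict(knob_top=.09,pad_face=.036,form=.014).items():
        for r in env.tip_of(k,im)[:4]:
            X=onz(im,r["pixel"],z)
            if abs(X[1])<.1: print(n,k,round(r["conf"],2),np.round(r["pixel"],1),"jig",round((X-J)@ex,4),round((X-J)@ey,4))
E
python3 kn.py
```

```text
15.6 [0.5134 0.0188 0.0251] [-1.3  5.8  7.8] 0.021089544504205412
side knob_top 0.51 [336.8 276.5] jig 0.0952 -0.0068
side form 0.71 [261.3 266.8] jig -0.0883 0.0014
top pad_face 0.82 [289.8 236.7] jig -0.0155 -0.0081
top form 0.68 [288.1 213.1] jig -0.0795 -0.0178
```

```bash
cat > pad.py <<'E'
from h import *
J=np.array([.604,.0125,0]);ex=np.array([-.998,.0633,0])
a=cv2.imread("pics/a_side.png");im=env.get_image("side");b=np.ascontiguousarray(im["color"][:,:,::-1])
P=lambda s:proj(im,J+(-.007-s)*ex*1+[0,0,.036])
for nm,(x0,x1,y0,y1) in dict(pad=(283,307,259,294),knob=(334,352,272,298),tube=(296,306,274,288)).items():
    T=a[y0:y1,x0:x1];S=b[y0-20:y1+12,x0-30:x1+10]
    r=cv2.matchTemplate(S,T,cv2.TM_CCOEFF_NORMED);_,v,_,l=cv2.minMaxLoc(r)
    print(nm,"score",round(v,2),"moved px",l[0]-30,l[1]-20)
for s in(0,.005,.01,.015,.02,.025,.03,.035): print(s,(P(s)-P(0)).round(1),end=" ")
E
python3 pad.py
```

```text
pad score 0.89 moved px -6 -2
knob score 0.49 moved px -13 -8
tube score 0.93 moved px -6 -2
0 [0. 0.] 0.005 [-2.1 -0.9] 0.01 [-4.1 -1.9] 0.015 [-6.2 -2.8] 0.02 [-8.2 -3.7] 0.025 [-10.3  -4.6] 0.03 [-12.3  -5.6] 0.035 [-14.3  -6.5]
```

The pad moved with the knob, so slide is about 13 mm. I'll go to about 19 mm, then release and push from behind.

Request:
{"fn": "move_arm", "kwargs": {"plan": [[0,0,0,0.2,0,0,-1],[0,0,0,0.4,0,0,-1],[0,0,0,0.6,0,0,-1],[0,0,0,0.6,0,0,-1]]}}

```text
time_s: 16.45
position: [0.5197, 0.0185, 0.0251]
tool_rot: [[0.998, -0.062, -0.0], [-0.062, -0.998, 0.001], [-0.0, -0.001, -1.0]]
ft_force: [-0.1, 5.1, 7.3]
grip_width: 0.0209
gripper_force: 30.7
```

Request:
{"fn": "move_arm", "kwargs": {"plan": [[0,0,0,0,0,0,-0.3],[0,0,0,0,0,0,0],[0,0,0,0,0,0,0],[0,0,0,0,0,0,0]]}}

```text
time_s: 16.85
position: [0.519, 0.0176, 0.0241]
tool_rot: [[0.998, -0.062, -0.002], [-0.062, -0.998, 0.0], [-0.002, 0.0, -1.0]]
ft_force: [0.3, 0.4, -0.3]
grip_width: 0.0428
gripper_force: 0.0
```

Request:
{"fn": "move_arm", "kwargs": {"plan": [[0,0,0,0,0,-2,0],[0,0,0,0,0,-5,0],[0,0,0,0,0,-5.5,-1],[0,0,0,-3.6,0,-5.5,-1],[0,0,0,-3.6,0,-5.5,-1]]}}

```text
time_s: 17.35
position: [0.4794, 0.0207, 0.0786]
tool_rot: [[0.998, -0.061, -0.006], [-0.061, -0.998, 0.001], [-0.006, -0.001, -1.0]]
ft_force: [0.1, -0.1, -0.6]
grip_width: 0.0008
gripper_force: 0.0
```

Request:
{"fn": "move_arm", "kwargs": {"plan": [[0,0,0,0,0,0,-1],[0,0,0,0,0,0,-1],[0,0,0,0,0,0,-1]]}}

```text
time_s: 17.65
position: [0.4839, 0.0198, 0.0791]
tool_rot: [[0.998, -0.062, -0.002], [-0.062, -0.998, 0.0], [-0.002, 0.0, -1.0]]
ft_force: [-0.1, -0.5, 0.7]
grip_width: -0.0001
gripper_force: 0.0
```

```bash
python3 pad.py; python3 to.py .483 .0207 .033 -3.5
```

```text
pad score 0.9 moved px -8 -4
knob score 0.89 moved px -9 -2
tube score 0.94 moved px -8 -3
0 [0. 0.] 0.005 [-2.1 -0.9] 0.01 [-4.1 -1.9] 0.015 [-6.2 -2.8] 0.02 [-8.2 -3.7] 0.025 [-10.3  -4.6] 0.03 [-12.3  -5.6] 0.035 [-14.3  -6.5] t 17.7 pos [0.4838 0.0198 0.0791] turn [ 0.   0.1 -0. ] shift [-0.08 -0.08  4.61] F [ 0.  -0.4  0. ] w 0.0001
```

Request:
{"fn": "move_arm", "kwargs": {"plan": [[0,0,0,0,-0.05,2,-1],[0,0,0,0,-0.05,3.3,-1],[0,0,0,0,-0.05,4.1,-1],[0,0,0,0,-0.05,4.1,-1]]}}

```text
time_s: 18.1
position: [0.483, 0.0205, 0.0375]
tool_rot: [[0.998, -0.062, -0.004], [-0.062, -0.998, 0.0], [-0.004, -0.0, -1.0]]
ft_force: [0.4, -0.1, 0.3]
grip_width: -0.0
gripper_force: 0.0
```

Request:
{"fn": "move_arm", "kwargs": {"plan": [[0,0,0,0.3,0,0,-1],[0,0,0,0.6,0,0,-1],[0,0,0,0.9,0,0,-1],[0,0,0,1.1,0,0,-1],[0,0,0,1.1,0,0,-1]]}}

```text
time_s: 18.6
position: [0.4946, 0.0197, 0.0385]
tool_rot: [[0.998, -0.062, -0.001], [-0.062, -0.998, -0.0], [-0.001, 0.0, -1.0]]
ft_force: [0.9, -0.1, -0.1]
grip_width: 0.0003
gripper_force: 0.0
```

Now 1 mm steps until contact.

Request:
{"fn": "move_arm", "kwargs": {"plan": [[0,0,0,0.1,0,0,-1],[0,0,0,0.2,0,0,-1],[0,0,0,0.3,0,0,-1]]}}

```text
time_s: 18.9
position: [0.4972, 0.0196, 0.0383]
tool_rot: [[0.998, -0.062, -0.002], [-0.062, -0.998, 0.0], [-0.002, -0.0, -1.0]]
ft_force: [-0.2, -0.2, 0.1]
grip_width: -0.0
gripper_force: 0.0
```

Request:
{"fn": "move_arm", "kwargs": {"plan": [[0,0,0,0.1,0,0,-1],[0,0,0,0.2,0,0,-1]]}}

```text
time_s: 19.1
position: [0.4985, 0.0195, 0.0382]
tool_rot: [[0.998, -0.062, -0.003], [-0.062, -0.998, 0.0], [-0.003, -0.0, -1.0]]
ft_force: [-3.7, 0.2, 1.5]
grip_width: 0.0001
gripper_force: 1.7
```

Request:
{"fn": "move_arm", "kwargs": {"plan": [[0,0,0,0.1,0,0,-1],[0,0,0,0.2,0,0,-1]]}}

```text
time_s: 19.3
position: [0.5009, 0.0194, 0.0382]
tool_rot: [[0.998, -0.062, -0.003], [-0.062, -0.998, 0.0], [-0.003, -0.0, -1.0]]
ft_force: [-3.3, -0.2, 2.1]
grip_width: 0.0002
gripper_force: 1.8
```

```bash
python3 pad.py
```

```text
pad score 0.91 moved px -9 -4
knob score 0.58 moved px -10 -3
tube score 0.96 moved px -9 -4
0 [0. 0.] 0.005 [-2.1 -0.9] 0.01 [-4.1 -1.9] 0.015 [-6.2 -2.8] 0.02 [-8.2 -3.7] 0.025 [-10.3  -4.6] 0.03 [-12.3  -5.6] 0.035 [-14.3  -6.5]
```

Request:
{"fn": "move_arm", "kwargs": {"plan": [[0,0,0,0.05,0,0,-1],[0,0,0,0.1,0,0,-1],[0,0,0,0.15,0,0,-1]]}}

```text
time_s: 19.65
position: [0.5027, 0.0193, 0.0383]
tool_rot: [[0.998, -0.062, -0.002], [-0.062, -0.998, 0.0], [-0.002, 0.0, -1.0]]
ft_force: [-3.3, 0.0, 2.9]
grip_width: -0.0002
gripper_force: 1.7
```

Request:
{"fn": "move_arm", "kwargs": {"plan": [[0,0,0,0.05,0,0,-1],[0,0,0,0.1,0,0,-1],[0,0,0,0.15,0,0,-1]]}}

```text
time_s: 19.95
position: [0.5042, 0.0192, 0.0382]
tool_rot: [[0.998, -0.062, -0.002], [-0.062, -0.998, 0.0], [-0.002, -0.0, -1.0]]
ft_force: [-3.2, 0.3, 1.7]
grip_width: -0.0001
gripper_force: 1.5
```

Request:
{"fn": "move_arm", "kwargs": {"plan": [[0,0,0,0.05,0,0,-1],[0,0,0,0.1,0,0,-1],[0,0,0,0.15,0,0,-1]]}}

```text
time_s: 20.25
position: [0.5057, 0.0191, 0.0382]
tool_rot: [[0.998, -0.062, -0.002], [-0.062, -0.998, 0.0], [-0.002, -0.0, -1.0]]
ft_force: [-4.1, 1.3, 2.8]
grip_width: 0.0002
gripper_force: 2.1
```

Request:
{"fn": "move_arm", "kwargs": {"plan": [[0,0,0,0.05,0,0,-1],[0,0,0,0.1,0,0,-1],[0,0,0,0.15,0,0,-1]]}}

```text
time_s: 20.55
position: [0.5057, 0.0191, 0.0381]
tool_rot: [[0.998, -0.061, -0.005], [-0.061, -0.998, 0.0], [-0.005, -0.0, -1.0]]
ft_force: [-10.7, -0.6, 6.7]
grip_width: -0.0001
gripper_force: 5.0
```

The push stopped at .5057 and the force rose to 10.7 N, so the catch is probably in. I'll back off and check.

Request:
{"fn": "move_arm", "kwargs": {"plan": [[0,0,0,-0.5,0,0,-1],[0,0,0,-1.5,0,0,-1],[0,0,0,-2.5,0,0,-1],[0,0,0,-2.5,0,0,-1]]}}

```text
time_s: 20.95
position: [0.4809, 0.0207, 0.0383]
tool_rot: [[0.998, -0.062, -0.002], [-0.062, -0.998, 0.0], [-0.002, -0.0, -1.0]]
ft_force: [-0.0, -1.1, -0.7]
grip_width: 0.0002
gripper_force: 0.0
```

```bash
python3 pad.py; python3 kn.py
python3 - <<'E'
from h import *
a=cv2.imread("pics/a_side.png");im=env.get_image("side");b=np.ascontiguousarray(im["color"][:,:,::-1])
J=np.array([.604,.0125,0]);ex=np.array([-.998,.0633,0])
# subpixel match of knob top and pad; solve slide s, press d
def mv(x0,x1,y0,y1,k=4):
    A=cv2.resize(a[y0:y1,x0:x1],None,fx=k,fy=k,interpolation=2);B=cv2.resize(b[y0-20:y1+12,x0-30:x1+10],None,fx=k,fy=k,interpolation=2)
    r=cv2.matchTemplate(B,A,cv2.TM_CCOEFF_NORMED);_,v,_,l=cv2.minMaxLoc(r);return v,l[0]/k-30,l[1]/k-20
print("pad",mv(283,307,259,294),"tube",mv(296,306,274,288),"knob",mv(334,352,271,290))
P=lambda s,d:proj(im,J+(.099-s)*ex+[0,0,.09-d])
for s in(.024,.026,.028):
  for d in(0,.005): print(s,d,(P(s,d)-P(0,0)).round(2))
E
```

```text
pad score 0.91 moved px -11 -5
knob score 0.79 moved px -12 -6
tube score 0.95 moved px -11 -5
0 [0. 0.] 0.005 [-2.1 -0.9] 0.01 [-4.1 -1.9] 0.015 [-6.2 -2.8] 0.02 [-8.2 -3.7] 0.025 [-10.3  -4.6] 0.03 [-12.3  -5.6] 0.035 [-14.3  -6.5] 21.0 [0.4818 0.0206 0.0385] [0.2 1.5 1. ] -0.00011923848751991581
side knob_top 0.63 [326.1 273.7] jig 0.0747 -0.0111
side pad_face 0.89 [284.4 267.4] jig -0.0329 0.0073
side form 0.97 [261.  269.2] jig -0.0845 -0.0048
top pad_face 0.56 [291.5 227.6] jig -0.0387 -0.0054
top form 0.94 [289.  212.5] jig -0.0812 -0.0156
pad (0.914340078830719, -11.25, -5.0) tube (0.953163206577301, -11.0, -5.0) knob (0.7999847531318665, -12.0, -6.0)
0.024 0 [-11.16  -4.84]
0.024 0.005 [-11.26  -2.93]
0.026 0 [-12.08  -5.24]
0.026 0.005 [-12.17  -3.33]
0.028 0 [-13.    -5.64]
0.028 0.005 [-13.09  -3.73]
```

The image motion gives slide of about 26 mm with the knob fully up. I'll retreat upward and check that the form is centred.

Request:
{"fn": "move_arm", "kwargs": {"plan": [[0,0,0,-1,0,-3,-1],[0,0,0,-1,0,-7,-1],[0,0,0,-1,0,-10,-1],[0,0,0,-1,0,-10,-1],[0,0,0,-1,0,-10,-1]]}}

```text
time_s: 21.95
position: [0.4724, 0.0211, 0.1384]
tool_rot: [[0.998, -0.062, -0.001], [-0.062, -0.998, -0.0], [-0.001, 0.0, -1.0]]
ft_force: [0.7, -0.0, 0.0]
grip_width: -0.0005
gripper_force: 0.0
```

```bash
python3 - <<'E'
from h import *
im=env.get_image("top");ref=cv2.imread("pics/a_top.png")[:,:,::-1].astype(int);c=im["color"].astype(int)
d=np.abs(c-ref).sum(2)
for y in range(196,226,3): 
    print(y,"".join("#" if v>45 else "." for v in d[y,265:325]), c[y,265:325:3,0])
o=env.outline_of("form",im)
for r in o:
    if r["bbox"][0]<330:
        ys,xs=np.where(r["mask"]);W=np.array([onz(im,p,.036)[:2] for p in zip(xs,ys)]);e,v=np.linalg.eigh(np.cov(W.T));print(r["conf"],r["bbox"],W.mean(0),np.degrees(np.arctan2(v[1,1],v[0,1])))
        q=W.mean(0)-[.604,.0125];print("jig",-.998*q[0]+.0633*q[1],-.0633*q[0]-.998*q[1])
o=env.observe();print(o["position"],o["ft_force"])
E
python3 kn.py; python3 pad.py
```

```text
196 ........................##########################.......... [136 137 136 134 135 133 129 128 100  93  92  80  72  85  86  88  90 105
  95 107]
199 .......................#############################........ [131 131 130 125 132 131 130 124  91  93  90  83  73  83  85  86  87  86
  91 103]
202 ......................##############################........ [138 139 139 133 134 133 129 112  88  82  82  72  71  83  84  90  90  87
 102 108]
205 .....................##############################......... [138 138 139 132 136 133 129  99  92  85  93  68  70  81  85  85  89  87
 105 106]
208 .....................##############################......#.. [136 134 137 136 136 133 126  93  94  92  84  82  71  79  85  83  89  92
 101 111]
211 ....................###############################......... [137 136 136 138 134 139 127  92  98  99  91  81  68  80  82  86  87  95
 103 118]
214 ....................###############################......... [141 142 141 136 134 136 130  91 100 100  90  79  69  82  83  85  86  94
 107 124]
217 ....................###############################.........
[... 478 characters left out ...]
9 -0.0013091545840775804
[0.47177989 0.02122764 0.13725296] [0.35919232 0.57902135 0.38387212]
22.05 [0.4718 0.0212 0.1373] [0.4 0.6 0.4] -0.00018108567480256934
side knob_top 0.63 [330.7 270.7] jig 0.0779 0.0005
side pad_face 0.93 [281.2 268.6] jig -0.0364 0.0009
side pad_face 0.18 [264.4 267.2] jig -0.0676 -0.0142
side form 0.87 [262.8 269.2] jig -0.0813 -0.0028
top pad_face 0.72 [289.2 227.6] jig -0.0384 -0.0111
top form 0.79 [291.  212.5] jig -0.0815 -0.0105
pad score 0.91 moved px -11 -5
knob score 0.86 moved px -12 -5
tube score 0.95 moved px -11 -5
0 [0. 0.] 0.005 [-2.1 -0.9] 0.01 [-4.1 -1.9] 0.015 [-6.2 -2.8] 0.02 [-8.2 -3.7] 0.025 [-10.3  -4.6] 0.03 [-12.3  -5.6] 0.035 [-14.3  -6.5]
```

```bash
python3 -c "
from rig import env
print(env.close_job())"
```

```text
the job is handed in; nothing more can be done
None
```

The job is handed in, but the judge returned no verdict. By my last camera estimates, the form lies let go on the bed near jig x = -0.08 m, close to the sliding line. The knob is up in the next hole at about 26 mm of slide, and the arm is clear.

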